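Weigh an iron coupon on the trip balance

ROBOT

A 7-joint arm with a two-finger parallel gripper is mounted at the origin on a cart in front of the work surface, level with it; the furniture and walls round the work are solid. World frame = base frame: x ahead of the robot, y to its left, z up, the work surface at z = 0. Lengths are in m, angles in rad, forces in N, time in s.
With the tool pointing down it reaches from about 0.425 to 0.925 m from the base axis. Payload 6.8 kg.
Tool frame: the origin (TCP) lies on the centre line of the jaws, within the pads' length; the fingertips stand bot.finger_overhang ahead of it and the grasp point (between the pads) lies 3 mm ahead of it (bot.finger_overhang is the distance from the TCP to the fingertips, in m); z points along the fingers, y is the direction in which the jaws open and shut (so a half turn about z gives the same grasp; the last joint's range is limited). The gripper opens to 85 mm and grips with 20 to 120 N. Pads are 22 mm wide; open, the fingers measure 114 mm over their backs; the gripper's body (76 mm by 85 mm) begins 54 mm behind the grasp point. The pads swing forward as they close: fully open they stand 13 mm farther back than shut.
Start: joints at [-0.108, 0.477, 0.022, 1.555, -0.011, 1.109, -0.083], TCP at [0.675, 0, 0.23] pointing down, gripper open.
Joint ranges: [-2.96, 2.96], [-0.34, 2.1], [-1.41, 1.46], [0.24, 2.44], [-1.37, 4.51], [0.17, 1.92], [-2.96, 2.96]. Speed limits (rad/s): [2.39, 2.39, 3.14, 3.14, 3.14, 3.14, 3.14].

INTERFACE

Orientations are given as a unit quaternion [w, x, y, z].
In Python, from station import bot gives the robot as it stands.
- The arm moves only by the tool drive_tool, never from a script. Its argument "increments" is text: rows parted by semicolons, each of 4 numbers parted by spaces: the shift along the world's x, y, z in m, then the turn about the world's z in rad. In form: tx ty tz spin; .... A call has 1 to 12 rows; each row shifts and turns the commanded pose from where the row before left it; what a row does not reach is not made up. A row lasts 1/12 s, in which the tool goes at most 41.7 mm and 7.16 degrees, less where a joint would pass 70% of its speed; a pose out of reach is approached as far as the arm can. A call is refused whole if a number of a shift passes 0.0417 or a number of a turn 0.125, either way. A call with a gripper value outside its range is refused whole. "grip" is the opening, from 0 (shut) to 1 (fully open), set as the call begins (left out, the last holds). The fingers move at their own pace and stop on an object; "squeeze" is the grip in N (left out, the last holds). Time passes only in rows, so rows that do not move let the fingers close. It gives the time, the measured TCP pose, the force and the opening at its end, in the units of the state.
- bot.get_obs(): the state, without advancing time (a new reading comes with each control period).
- bot.read_camera(name): name is "scene" or "side" or "wrist"; returns the picture (420x560x3 uint8, red, green, blue); there is no depth.
- bot.calibration(name): a dict with "fx", "fy", "cx", "cy" (pixels), "camera_from_world" (4x4, takes a point from world to camera coordinates). Camera axes: x right, y down, z forward; pixel columns grow to the right and rows downward; lengths in m; the calibration is good to about 2 mm. A picture is of the moment at which its call begins: read the wrist's pose just before it. calibration takes no time and is no camera call; for the wrist camera it gives the pose at the moment of the call.
- bot.hand_in(): hands the job in, once; it reports no verdict.
The state is a dict: "t": time; "q": joint angles; "joint_vel": joint speeds; "joint_torque": joint torques, N m; "eef_pos": TCP position; "tool_rot": TCP orientation; "contact_force": force on the tool from outside, world axes, zero at the start; "torque": the same for the moment, N m; "gripper_width": opening from 0.0 (shut) to 1.0 (fully open).
Only numpy, scipy, OpenCV 4.12 (cv2) and the standard library are available. Lean on these libraries where they do the work, as an engineer would, in place of code of your own. Each camera call takes 0.05 s, during which the arm holds its last target.

TASK

The cut iron coupon on the balance's left pan weighs a little over 100 g. Set the 100 g weight, the largest of the three in the wooden block, upright on the empty right pan and slide the rider along its bar until the beam comes to rest level, with the pointer no more than one division (the next long mark) from the centre mark. The coupon stays on its pan, and leave the two smaller weights and the things round about where they are.

Things in the scene. Friction and masses are not known exactly. Their poses are not given: they have to be found in the camera images.
- balance_base (a point): centre of the underside of the two-pan trip balance, which stands fixed on the worktop: grey foot 105 x 225 x 24 mm, about 191 mm high and 284 mm wide over the pans. x axis: from front (rider bar) to back; y axis: along the beam to the left pan. The beam turns on a knife edge 85 mm above this point; a pointer rises from the middle of the beam to about 180 mm, before a white scale plate that stands 26 mm behind the middle, 50 mm wide, 165 to 191 mm up
- beam (a joint): tilt of the beam (rad): 0 level, positive with the left pan down; stops at -0.12 and +0.12. Between the stops it leans 0.01 rad for each gram of difference between the sides (about as if on a weak spring), and settles in about two seconds. The pointer leans to the side whose pan is down. The scale plate's long marks are one division = 0.035 rad (3.3 mm) apart, the centre mark means level; half divisions have short marks
- pan_left (a point): centre of the left pan's flat steel floor, 95 mm left of the knife edge; z up. The pan is round, floor 84 mm across, outside 94 mm, with a rim 5 mm higher than the floor; 116 mm above the worktop when level, 11 mm lower or higher at the stops. A parallel linkage keeps it horizontal, so it does not matter where on the pan a load stands
- pan_right (a point): centre of the right pan's floor, 95 mm right of the knife edge; same as the left pan. It starts empty and at its upper stop, 127 mm above the worktop
- rider (a joint): distance of the dark steel rider from the left end of its travel (m), 0 to 0.11, growing to the right; it starts near 0. Each 3 mm to the right is worth 1 g more on the right pan, and with the rider at 0 and empty pans the beam is level. A light friction (0.4 N) holds it where it is left
- rider_grip (a point): centre of the rider's upright grip fin, which is 16 mm (x) by 10 mm (y, along the bar) by 24 mm high and stands on the rider's sleeve. The bar runs parallel to the beam, 81 mm in front of it, its top 5 mm above knife-edge height; this point is 21 mm above the bar's middle, its travel runs from 55 mm left to 55 mm right of the balance's middle. The fin can be pinched, or pushed along from above by fingers held either side of it. z tilts with the beam
- coupon_center (a point): centre of the cut cast-iron coupon, a plain grey block 22 x 30 x 24 mm, lying loose on the left pan; weighs somewhere from 110 to 131 g, unknown until weighed
- w100_center (a point): centre, half-way up, of the 100 g weight: steel, cylinder 25 mm across and 22 mm high with a neck and a knob 17 mm across on top, 34 mm high in all; axis z. It stands in a recess of the wooden block, its foot 5 mm below the block's top; it may be in any of the three recesses
- w50_center (a point): centre, half-way up, of the 50 g weight: same shape, 20 mm across, 27.6 mm high
- w20_center (a point): centre, half-way up, of the 20 g weight: same shape, 14 mm across, 21 mm high
- weight_block: wooden block 48 x 138 x 20 mm fixed on the worktop, long along its y axis, with three equal round recesses 30 mm across and 5 mm deep, 45 mm apart along y; origin at the centre of its underside
- lens_can: bystander: canister with black cap, 38 mm across, 54 mm high, origin under its centre
- iron_bar: bystander: second iron coupon, a bar 18 x 45 x 16 mm, origin under its centre

How it is judged:
At the end, for the whole second after the job is handed in: The beam is at rest within one division (0.035 rad) of level, the 100 g weight stands upright on the right pan with nothing under it, and the coupon lies on the left pan (value of joint beam between -0.035 and 0.035 rad and velocity of joint beam between -0.05 and 0.05 rad/s and horizontal distance between w100_center and pan_right below 0.034 m and z of w100_center in the frame of pan_right between 0.013 and 0.021 m and angle between w100_center's own z axis and vertical below 0.15 rad and horizontal distance between coupon_center and pan_left below 0.036 m and z of coupon_center in the frame of pan_left between 0.007 and 0.02 m); the robot touches nothing.
It fails at once if a smaller weight is moved more than 25 mm (distance of any of w50_center, w20_center from where it was at the start of the episode above 0.025 m).
It fails at once if the lens canister or the iron bar is moved more than 30 mm (distance of any of lens_can, iron_bar from where it was at the start of the episode above 0.03 m).
It also fails if it takes over 67 s, if anything falls off the work surface, if the arm or the gripper's body presses on something with over 40 N, if the wrist force passes 120 N, or if a joint passes its speed limit or range.

## Working session

There is one attempt and no reset: what is moved stays moved. The work goes in short steps, Python scripts to look and compute and a tool call to move; the robot and the scene stay as the last step left them, time stands still between calls to the robot, and variables do not carry over. Pictures are saved under pics/ and viewed, and the job is handed in when it is done.

Besides the shell and the picture viewer there is one more tool, called after "Request:" by a JSON object that holds its "fn" and its "kwargs". drive_tool: Moves the arm, as the interface text tells. Its arguments: {"type":"object","properties":{"increments":{"type":"string"},"grip":{"type":"number"},"squeeze":{"type":"number"}},"required":["increments"]}

```bash
mkdir -p pics; ls; python3 - <<'E'
from station import bot
import cv2,json
o=bot.get_obs();print(o['t'],o['eef_pos'],o['tool_rot'],o['gripper_width'],bot.finger_overhang)
for n in ['scene','side','wrist']:
    c=bot.calibration(n);print(n,c)
    cv2.imwrite(f'pics/{n}0.png',bot.read_camera(n)[:,:,::-1])
E
```

```text
pics
0.0 [ 6.74398903e-01 -4.58531774e-05  2.28812001e-01] [-5.96879131e-04  7.07118408e-01  7.07094548e-01 -7.08211805e-04] 1.0043674934882643 0.022
scene {'fx': 495.3835512583764, 'fy': 495.3835512583764, 'cx': 274.4460629764573, 'cy': 208.1703309014501, 'camera_from_world': array([[-0.7996144 , -0.60051184, -0.00153088,  0.42318013],
       [-0.4140874 ,  0.55322273, -0.72282518,  0.28148586],
       [ 0.434912  , -0.57734751, -0.69102924,  1.10833564],
       [ 0.        ,  0.        ,  0.        ,  1.        ]])}
side {'fx': 418.9314372939646, 'fy': 418.9314372939646, 'cx': 277.07768015768306, 'cy': 204.11050195425912, 'camera_from_world': array([[ 0.93747752, -0.34803561,  0.0026687 , -0.47808359],
       [-0.17709257, -0.48359387, -0.85719029,  0.1764415 ],
       [ 0.29962331,  0.80312401, -0.5149929 ,  0.96685702],
       [ 0.        ,  0.        ,  0.        ,  1.        ]])}
wrist {'fx': 308.3622353147919, 'fy': 308.3622353147919, 'cx': 280.68746827165717, 'cy': 209.15188754787513, 'camera_from_world': array([[ 9.99997494e-01,  2.37108833e-04, -2.22632273e-03,
        -6.74167737e-01],
       [ 8.55549290e-04, -9.59381497e-01,  2.82110635e-01,
        -3.58498486e-02],
       [-2.06900191e-03, -2.82111833e-01, -9.59379296e-01,
         3.78950727e-01],
       [ 0.00000000e+00,  0.00000000e+00,  0.00000000e+00,
         1.00000000e+00]])}
```

View pics/scene0.png

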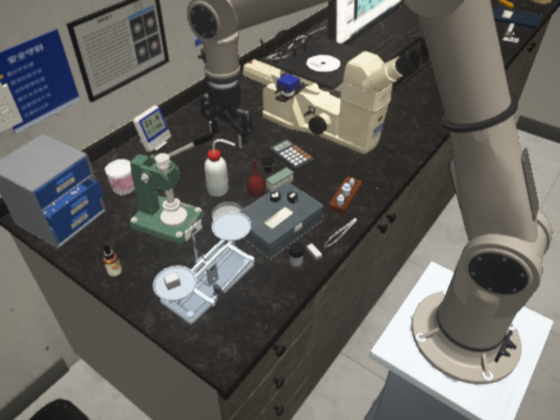

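View pics/side0.png

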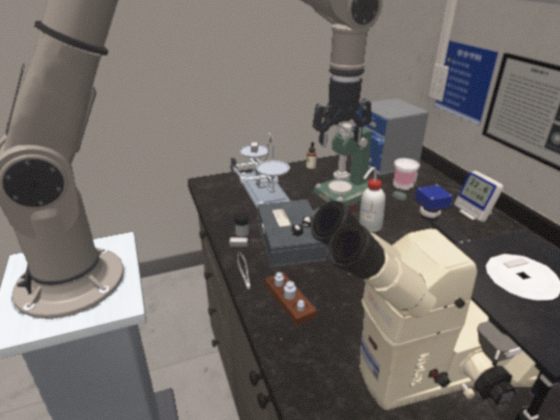

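View pics/wrist0.png

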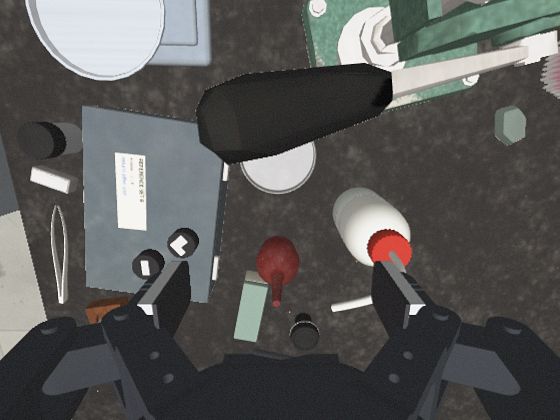

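```bash
cat > h.py <<'E'
from station import bot
import cv2,numpy as np
def ray(c,u,v):
    M=c['camera_from_world'];R=M[:3,:3];t=M[:3,3]
    d=R.T@np.array([(u-c['cx'])/c['fx'],(v-c['cy'])/c['fy'],1]);return -R.T@t,d
def onz(c,u,v,z):
    o,d=ray(c,u,v);return o+d*(z-o[2])/d[2]
def tri(c1,p1,c2,p2):
    o,d=ray(c1,*p1);p,e=ray(c2,*p2)
    s=np.linalg.lstsq(np.c_[d,-e],p-o,rcond=None)[0]
    a=o+d*s[0];b=p+e*s[1];return (a+b)/2,np.linalg.norm(a-b)
def proj(c,P):
    q=c['camera_from_world']@np.r_[P,1];return np.array([c['fx']*q[0]/q[2]+c['cx'],c['fy']*q[1]/q[2]+c['cy']])
def crop(im,x0,y0,w,h,k,name):
    cv2.imwrite(name,cv2.resize(im[y0:y0+h,x0:x0+w],None,fx=k,fy=k,interpolation=cv2.INTER_CUBIC))
E
python3 - <<'E'
from h import *
s=cv2.imread('pics/scene0.png');d=cv2.imread('pics/side0.png')
crop(s,140,190,130,140,4,'pics/s_bal.png')
crop(s,280,160,90,100,5,'pics/s_blk.png')
crop(d,220,120,110,140,4,'pics/d_bal.png')
crop(d,225,230,110,100,5,'pics/d_blk.png')
E
```

```text
(no output)
```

View pics/s_bal.png

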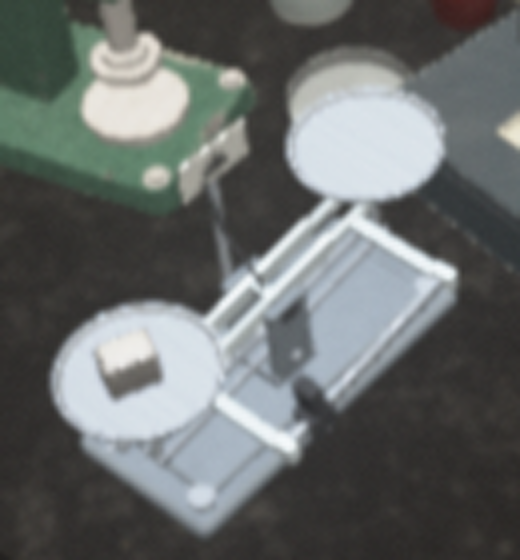

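View pics/s_blk.png

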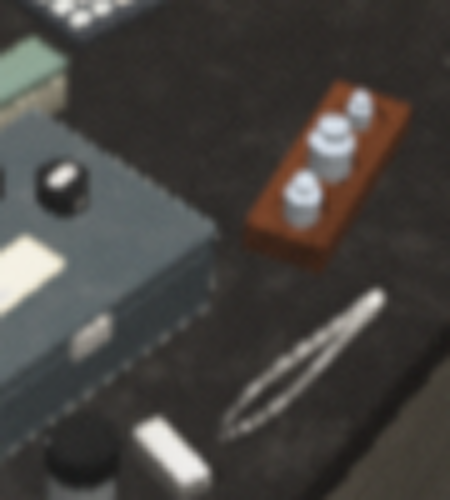

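View pics/d_bal.png

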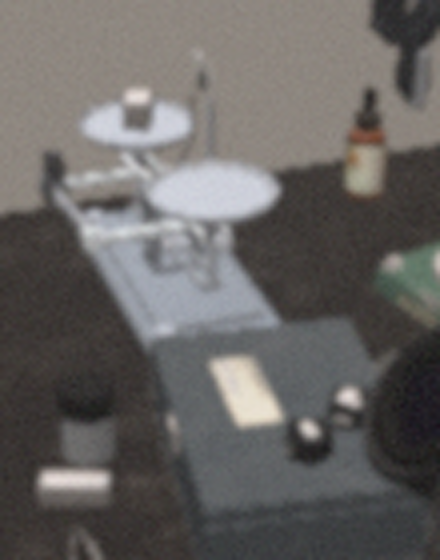

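View pics/d_blk.png

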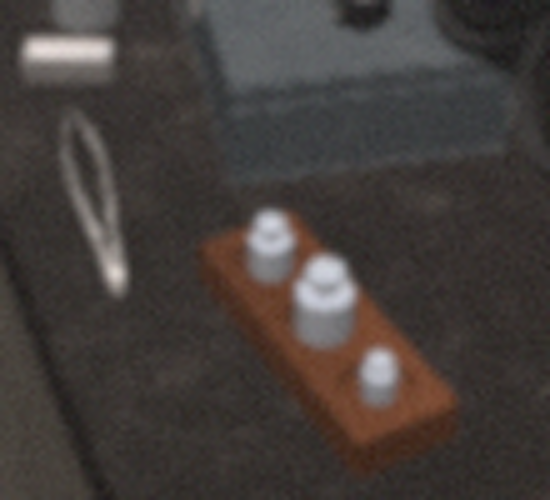

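```bash
python3 - <<'E'
from h import *
S=bot.calibration('scene');D=bot.calibration('side')
def T(n,a,b,ka=4,kb=4,oa=(140,190),ob=(220,120)):
    p=(oa[0]+a[0]/ka,oa[1]+a[1]/ka);q=(ob[0]+b[0]/kb,ob[1]+b[1]/kb)
    P,e=tri(S,p,D,q);print(n,P.round(4),round(e,4))
B=dict(ka=5,kb=5,oa=(280,160),ob=(225,230))
T('knob100',(333,125),(325,268),**B)
T('w20knob',(361,97),(379,358),**B)
T('w50knob',(302,184),(270,221),**B)
T('panR',(366,145),(215,191))
T('panL',(137,370),(136,125))
T('coupontop',(128,347),(137,93))
T('rider top',(307,385),(52,157))
T('pointer top',(210,165),(198,55))
S_=lambda a:(280+a[0]/5,160+a[1]/5)
for n,a in dict(c1=(340,82),c2=(411,103),c3=(247,215),c4=(325,240)).items():print(n,onz(S,*S_(a),.02).round(4))
print('canTop',onz(S,280+82/5,160+435/5,.054),'bar',onz(S,280+165/5,160+445/5,.016))
E
```

```text
knob100 [ 0.4504 -0.2335  0.0459] 0.0047
w20knob [ 0.4567 -0.2784  0.0328] 0.0044
w50knob [ 0.4424 -0.1883  0.0379] 0.0046
panR [0.5506 0.1442 0.1281] 0.006
panL [0.5539 0.3331 0.1017] 0.0005
coupontop [0.5547 0.3361 0.1267] 0.0046
rider top [0.4711 0.287  0.1062] 0.0024
pointer top [0.5726 0.247  0.1867] 0.0116
c1 [ 0.4778 -0.2958  0.02  ]
c2 [ 0.4345 -0.3043  0.02  ]
c3 [ 0.46   -0.1646  0.02  ]
c4 [ 0.4145 -0.1733  0.02  ]
canTop [0.42251232 0.05155898 0.054     ] bar [0.40313703 0.00316587 0.016     ]
```

```bash
python3 - <<'E'
from h import *
S=bot.calibration('scene');D=bot.calibration('side')
print('eyep',tri(S,(405,65),D,(340,228)))
print('head',tri(S,(365,65),D,(440,245)))
print('foot',onz(S,380,145,0),onz(S,265,112,0))
print('bottle',tri(S,(213,155),D,(375,184)))
print('block marks',[proj(S,[.4504,-.2335,.0459]),proj(D,[.4504,-.2335,.0459])])
print(np.linalg.inv(bot.calibration('wrist')['camera_from_world'])[:3,3])
E
```

```text
eyep (array([ 0.43075646, -0.44952436,  0.33127382]), np.float64(0.00436223782281148))
head (array([ 0.57026138, -0.48376532,  0.28277134]), np.float64(0.023799908118201766))
foot [ 4.86644366e-01 -5.17710461e-01 -1.11022302e-16] [ 0.90746142 -0.4477028   0.        ]
bottle (array([ 0.77028747, -0.03556543,  0.12718244]), np.float64(0.0033044012680643825))
block marks [array([345.96788327, 184.45412512]), array([289.09336185, 284.19270464])]
[0.67503176 0.07267294 0.37230008]
```

Request:
{"fn": "drive_tool", "kwargs": {"increments": "-0.025 -0.026 -0.006 0.016; -0.025 -0.026 -0.006 0.016; -0.025 -0.026 -0.006 0.016; -0.025 -0.026 -0.006 0.016; -0.025 -0.026 -0.006 0.016; -0.025 -0.026 -0.006 0.016; -0.025 -0.026 -0.006 0.016; -0.025 -0.026 -0.006 0.016; -0.024 -0.025 -0.006 0.016; 0 0 0 0.01;0 0 0 0;0 0 0 0", "grip": 0.6}}

```text
t: 1.15
eef_pos: [0.4515, -0.2326, 0.1759]
tool_rot: [0.0, 0.651, 0.759, 0.0]
contact_force: [0.5, -0.4, 0.4]
gripper_width: 0.603
```

```bash
python3 - <<'E'
from h import *
o=bot.get_obs();c=bot.calibration('wrist')
im=bot.read_camera('wrist')[:,:,::-1];cv2.imwrite('pics/w1.png',im)
R=c['camera_from_world'];np.save('w1.npy',R)
print(o['eef_pos'],o['tool_rot'],o['t'])
print(proj(c,[.4504,-.2335,.049]),proj(c,[.4567,-.2784,.036]),proj(c,[.4424,-.1883,.0426]))
E
```

```text
[ 0.45149883 -0.2325883   0.17593205] [1.01441439e-04 6.50729633e-01 7.59309449e-01 3.07948804e-04] 1.15
[278.90338759 202.78831564] [278.38374816 243.57070435] [277.75522629 150.88004873]
```

View pics/w1.png

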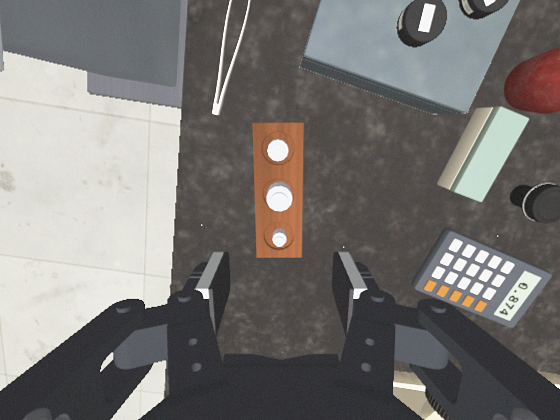

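```bash
python3 - <<'E'
from h import *
c=bot.calibration('wrist');c['camera_from_world']=np.load('w1.npy')
im=cv2.imread('pics/w1.png')
m=(im.min(axis=2)>150).astype(np.uint8);m[:130]=0;m[250:]=0;m[:,:250]=0;m[:,310:]=0
n,l,st,ce=cv2.connectedComponentsWithStats(m)
for i in range(1,n):
    if st[i,4]>30: print(st[i],ce[i])
crop(im,245,115,70,150,4,'pics/w1c.png')
for z,p in((.049,(279.5,193)),(.037,(279.5,200))):print(onz(c,*p,z))
E
```

```text
[267 139  22  23 372] [277.44623656 149.89784946]
[266 183  27  29 568] [278.6584507  197.51056338]
[272 230  15  17 176] [278.83522727 238.5       ]
[ 0.44954687 -0.22440334  0.049     ]
[ 0.45097366 -0.23394165  0.037     ]
```

View pics/w1c.png

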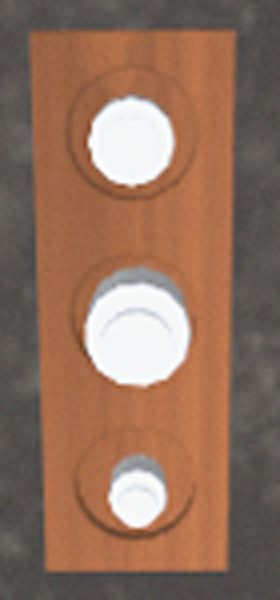

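```bash
python3 - <<'E'
from h import *
c=bot.calibration('wrist');c['camera_from_world']=np.load('w1.npy')
for z,p in((.049,(279.3,201.5)),(.037,(279.3,198.3)),(.0426,(277.4,150)),(.036,(278.8,239))):print(onz(c,*p,z))
R=cv2.Rodrigues
E
```

```text
[ 0.45057179 -0.23224891  0.049     ]
[ 0.45053466 -0.23233176  0.037     ]
[ 0.44197347 -0.18758789  0.0426    ]
[ 0.45637153 -0.27354101  0.036     ]
```

Request:
{"fn": "drive_tool", "kwargs": {"increments": "-0.001 0 -0.03 0; 0 0 -0.03 0; 0 0 -0.03 0; 0 0 -0.025 0; 0 0 -0.01 0; 0 0 0 0; 0 0 0 0"}}

```text
t: 1.78
eef_pos: [0.451, -0.2324, 0.0511]
tool_rot: [-0.0, 0.65, 0.76, 0.0]
contact_force: [-0.1, -1.1, -0.2]
gripper_width: 0.602
```

Request:
{"fn": "drive_tool", "kwargs": {"increments": "0 0 0 0; 0 0 0 0; 0 0 0 0; 0 0 0 0; 0 0 0 0; 0 0 0 0", "grip": 0.2, "squeeze": 25}}

```text
t: 2.28
eef_pos: [0.4501, -0.2331, 0.0512]
tool_rot: [0.0, 0.651, 0.759, 0.0]
contact_force: [-0.5, -0.0, 0.4]
gripper_width: 0.198
```

```bash
python3 - <<'E'
from h import *
im=bot.read_camera('wrist')[:,:,::-1];cv2.imwrite('pics/w2.png',im)
E
```

```text
(no output)
```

View pics/w2.png

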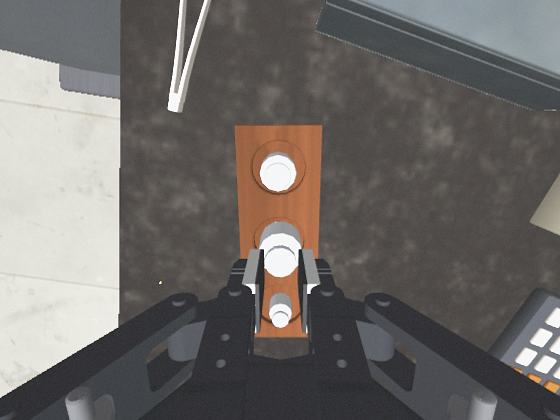

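Request:
{"fn": "drive_tool", "kwargs": {"increments": "0 0 0 0; 0 0 0 0; 0 0 0 0", "grip": 0}}

```text
t: 2.58
eef_pos: [0.45, -0.233, 0.0508]
tool_rot: [-0.0, 0.651, 0.759, -0.0]
contact_force: [-0.4, -0.2, 0.9]
gripper_width: -0.004
```

```bash
python3 - <<'E'
from h import *
im=bot.read_camera('wrist')[:,:,::-1];crop(im,200,180,160,160,4,'pics/w3.png')
im=bot.read_camera('side')[:,:,::-1];crop(im,225,200,130,120,5,'pics/d3.png')
E
```

```text
(no output)
```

View pics/w3.png

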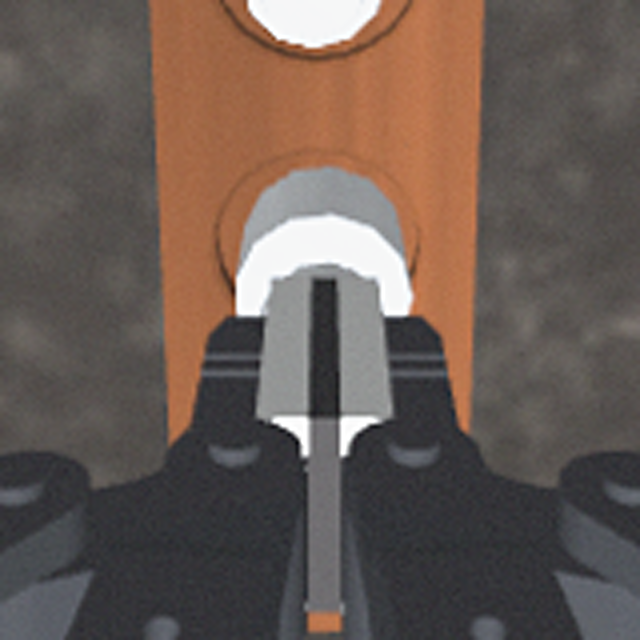

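View pics/d3.png

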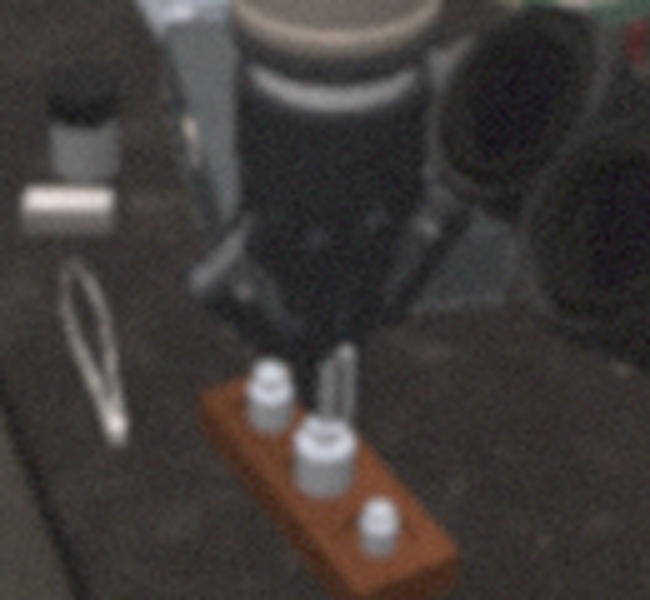

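```bash
python3 - <<'E'
from h import *
W=bot.calibration('wrist');D=bot.calibration('side')
print(tri(W,(281.2,249.5),D,(291.5,285.6)))
o=bot.get_obs();print(o['eef_pos'],bot.finger_overhang,o['contact_force'])
for z in(.02,.03,.04,.05):print(z,proj(W,[.4505,-.233,z]),proj(D,[.4505,-.233,z]))
print(np.linalg.inv(W['camera_from_world'])[:3,3])
im=bot.read_camera('wrist')[:,:,::-1];cv2.imwrite('pics/w4.png',im)
crop(bot.read_camera('scene')[:,:,::-1],280,120,120,120,5,'pics/s4.png')
E
```

```text
(array([ 0.45351214, -0.23055363,  0.03754208]), np.float64(0.007161945986494686))
[ 0.45001135 -0.23296985  0.05076453] 0.022 [-0.35440923  0.09151504 -0.47450761]
0.02 [280.99701477 243.21001946] [288.8412217  293.13705724]
0.03 [281.00485546 249.93388753] [288.92102228 289.65357037]
0.04 [281.01359031 257.42455837] [289.00174213 286.12995484]
0.05 [281.02338154 265.82113527] [289.08339724 282.56551323]
[ 0.43923747 -0.16117905  0.19401812]
```

View pics/s4.png

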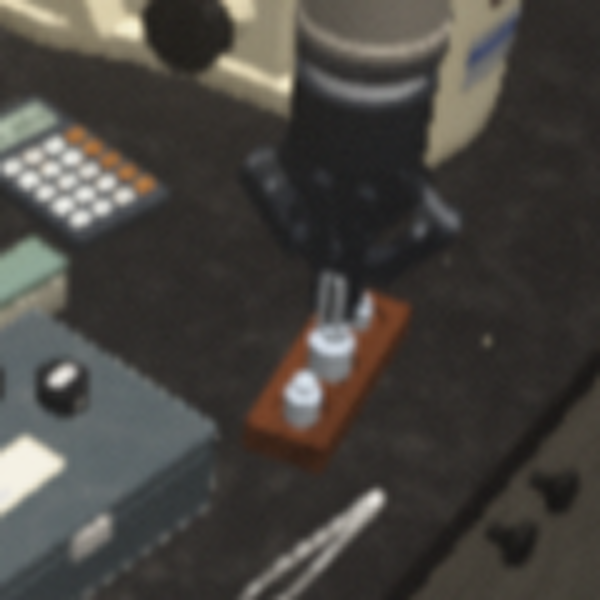

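Request:
{"fn": "drive_tool", "kwargs": {"increments": "0 0 0 0; 0 0 0 0; 0 0 0 0; 0 0 0 0; 0 0 0 0", "grip": 0.6}}

```text
t: 3.2
eef_pos: [0.45, -0.233, 0.0508]
tool_rot: [0.0, 0.651, 0.759, 0.0]
contact_force: [-0.0, 0.5, -0.1]
gripper_width: 0.602
```

```bash
python3 - <<'E'
from h import *
im=bot.read_camera('wrist')[:,:,::-1];a=cv2.resize(im[140:340,180:380],None,fx=2.9,fy=2.9)
im=bot.read_camera('side')[:,:,::-1];crop(im,225,200,130,120,5,'pics/d5.png')
cv2.imwrite('pics/w5.png',a)
crop(bot.read_camera('scene')[:,:,::-1],280,120,120,120,5,'pics/s5.png')
E
```

```text
(no output)
```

View pics/w5.png

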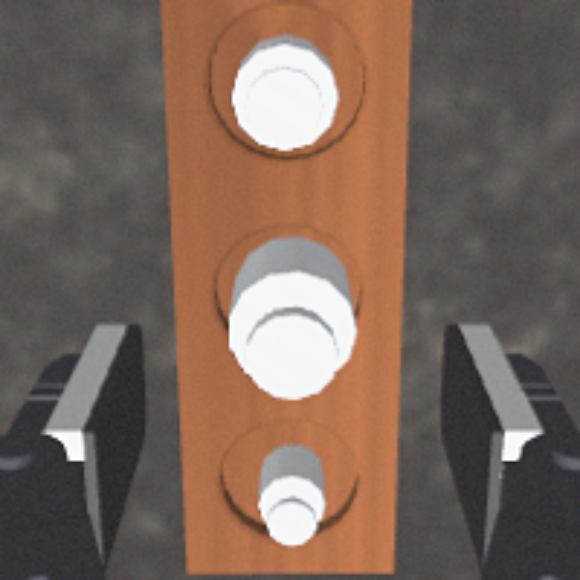

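View pics/d5.png

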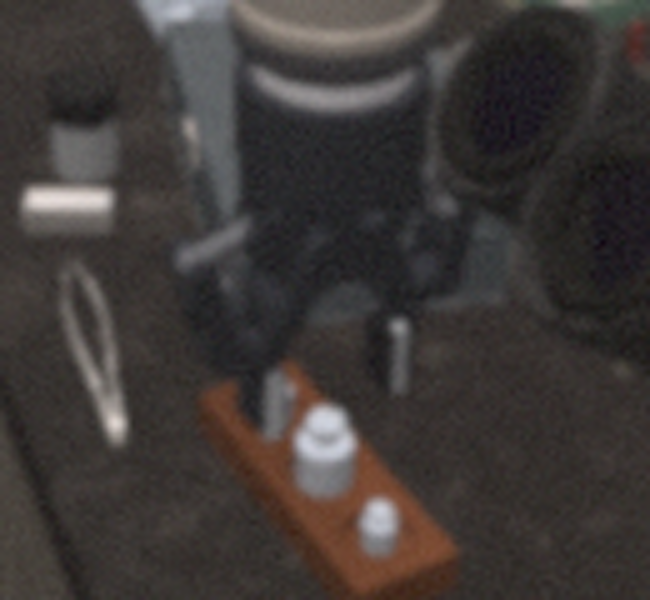

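View pics/s5.png

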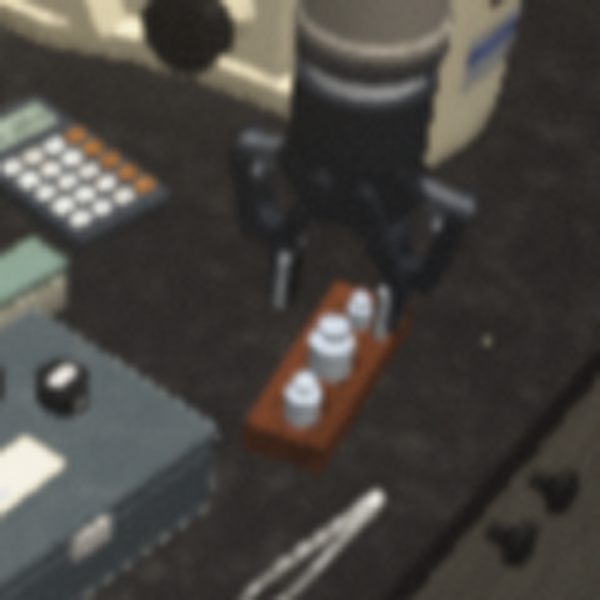

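```bash
python3 - <<'E'
from h import *
W=bot.calibration('wrist');D=bot.calibration('side');S=bot.calibration('scene')
for s,w,d in(((336,181),(340.3,252),(304.6,278.6)),((356.6,187.4),(219,252),(279.4,287.4))):
    print(tri(S,s,W,w),tri(S,s,D,d))
# weight knob in this picture
print(onz(W,180+293/2.9,140+343/2.9,.049),onz(W,180+293/2.9,140+327/2.9,.037))
print(np.linalg.inv(W['camera_from_world']))
E
```

```text
(array([ 0.47654312, -0.21872193,  0.05580743]), np.float64(0.0019936140818617755)) (array([ 0.48462266, -0.23056208,  0.04624618]), np.float64(0.006633210285092688))
(array([ 0.41724876, -0.23059878,  0.05308217]), np.float64(0.004240402227124449)) (array([ 0.42278998, -0.23960707,  0.04811028]), np.float64(0.0072561177300849685))
[ 0.44996734 -0.22930563  0.049     ] [ 0.45033903 -0.23163919  0.037     ]
[[ 9.88135019e-01  1.47469828e-01  4.29165902e-02  4.39256780e-01]
 [ 1.53587182e-01 -9.48040209e-01 -2.78622934e-01 -1.61179769e-01]
 [-4.01823089e-04  2.81908516e-01 -9.59441206e-01  1.94067227e-01]
 [ 0.00000000e+00  0.00000000e+00  0.00000000e+00  1.00000000e+00]]
```

Request:
{"fn": "drive_tool", "kwargs": {"increments": "0 0 -0.006 0; 0 0 -0.006 0; 0 0 0 0"}}

```text
t: 3.6
eef_pos: [0.4492, -0.2326, 0.0375]
tool_rot: [-0.001, 0.651, 0.759, -0.0]
contact_force: [1.0, 0.7, -0.3]
gripper_width: 0.6
```

Request:
{"fn": "drive_tool", "kwargs": {"increments": "0 0 0 0; 0 0 0 0; 0 0 0 0; 0 0 0 0", "grip": 0.15}}

```text
t: 3.93
eef_pos: [0.45, -0.2331, 0.0389]
tool_rot: [-0.0, 0.651, 0.759, -0.0]
contact_force: [-0.5, 0.5, 0.4]
gripper_width: 0.171
```

```bash
python3 - <<'E'
from h import *
im=bot.read_camera('wrist')[:,:,::-1];a=cv2.resize(im[140:340,180:380],None,fx=2.9,fy=2.9)
cv2.imwrite('pics/w6.png',a)
crop(bot.read_camera('scene')[:,:,::-1],280,120,120,120,5,'pics/s6.png')
E
```

```text
(no output)
```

View pics/w6.png

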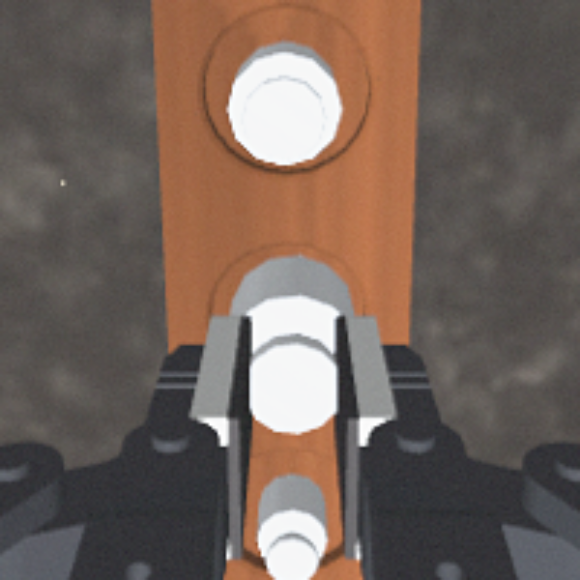

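View pics/s6.png

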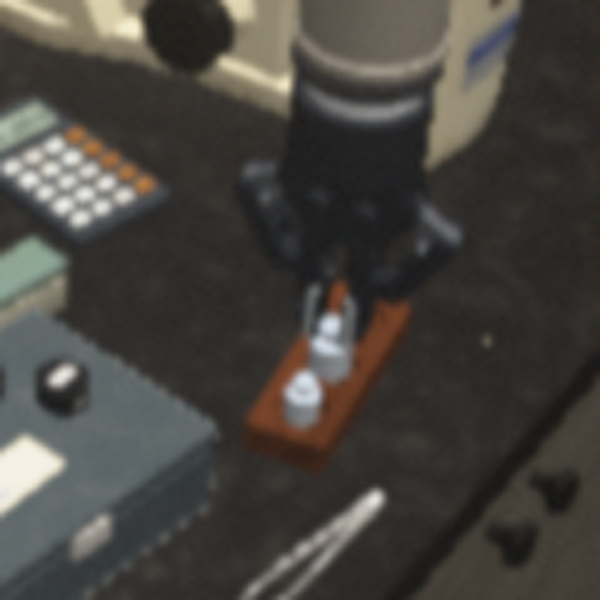

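Request:
{"fn": "drive_tool", "kwargs": {"increments": "0 0 0 0; 0 0 0 0; 0 0 -0.006 0; 0 0 -0.006 0; 0 0 0 0", "grip": 0.5}}

```text
t: 4.45
eef_pos: [0.4493, -0.2326, 0.0255]
tool_rot: [-0.001, 0.651, 0.759, -0.0]
contact_force: [0.1, -0.2, 0.8]
gripper_width: 0.501
```

Request:
{"fn": "drive_tool", "kwargs": {"increments": "0 0 0 0; 0 0 0 0; 0 0 0 0; 0 0 0 0; 0 0 0 0", "grip": 0.1}}

```text
t: 4.87
eef_pos: [0.45, -0.233, 0.0269]
tool_rot: [0.0, 0.651, 0.759, 0.0]
contact_force: [0.2, -0.1, -0.4]
gripper_width: 0.27
```

```bash
python3 - <<'E'
from h import *
im=bot.read_camera('wrist')[:,:,::-1];a=cv2.resize(im[140:340,180:380],None,fx=2.9,fy=2.9)
cv2.imwrite('pics/w7.png',a)
E
```

```text
(no output)
```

View pics/w7.png

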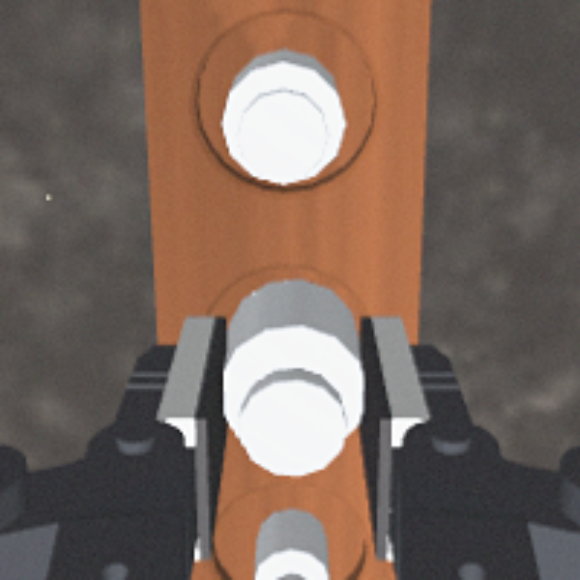

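Request:
{"fn": "drive_tool", "kwargs": {"increments": "0 0 0 0; 0 0 0 0; 0 0 0.01 0; 0 0 0.02 0; 0 0 0.03 0; 0 0 0.03 0; 0 0 0 0", "grip": 0.1, "squeeze": 35}}

```text
t: 5.5
eef_pos: [0.4533, -0.2345, 0.1226]
tool_rot: [0.004, 0.651, 0.759, 0.002]
contact_force: [0.1, -0.6, -1.2]
gripper_width: 0.264
```

```bash
python3 - <<'E'
from h import *
im=bot.read_camera('wrist')[:,:,::-1];cv2.imwrite('pics/w8.png',im)
crop(bot.read_camera('side')[:,:,::-1],225,180,130,120,5,'pics/d8.png')
E
```

```text
(no output)
```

View pics/w8.png

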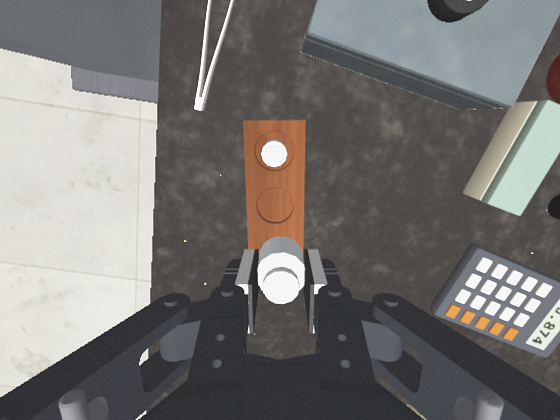

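View pics/d8.png

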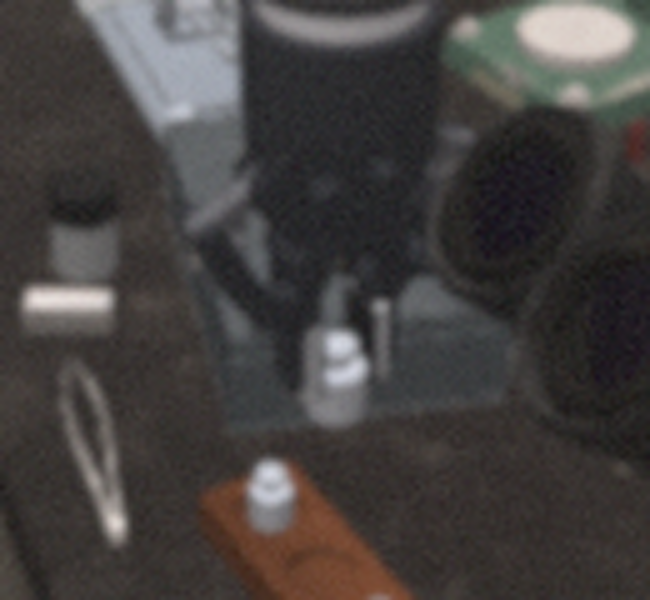

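```bash
python3 - <<'E'
from h import *
S=bot.calibration('scene');D=bot.calibration('side')
print(onz(S,140+366/4,190+145/4,.132),onz(D,220+215/4,120+191/4,.132))
print(onz(S,140+137/4,190+370/4,.110),onz(D,220+136/4,120+125/4,.110))
E
```

```text
[0.54435824 0.14818284 0.132     ] [0.55161733 0.14005422 0.132     ]
[0.54810669 0.3370331  0.11      ] [0.54872213 0.31541813 0.11      ]
```

Request:
{"fn": "drive_tool", "kwargs": {"increments": "0 0 0.025 0; 0.002 0.015 0.025 0; 0.009 0.035 0 -0.015; 0.009 0.035 0 -0.015; 0.009 0.035 0 -0.015; 0.009 0.035 0 -0.015; 0.009 0.035 0 -0.015; 0.009 0.035 0 -0.016; 0.009 0.035 0 -0.016; 0.009 0.035 0 -0.016; 0.009 0.035 0 -0.016; 0.009 0.03 0 -0.016"}}

```text
t: 6.6
eef_pos: [0.5411, 0.1296, 0.1656]
tool_rot: [-0.001, 0.707, 0.707, -0.001]
contact_force: [1.3, -0.8, -1.3]
gripper_width: 0.264
```

Request:
{"fn": "drive_tool", "kwargs": {"increments": "0.008 0.016 0 0; 0 0 0 0;0 0 0 0"}}

```text
t: 6.85
eef_pos: [0.5492, 0.1438, 0.1654]
tool_rot: [-0.001, 0.707, 0.708, -0.001]
contact_force: [0.5, 0.0, -1.2]
gripper_width: 0.264
```

```bash
python3 - <<'E'
from h import *
c=bot.calibration('wrist');np.save('w9.npy',c['camera_from_world'])
im=bot.read_camera('wrist')[:,:,::-1];cv2.imwrite('pics/w9.png',im)
crop(bot.read_camera('side')[:,:,::-1],200,100,140,140,4,'pics/d9.png')
crop(bot.read_camera('scene')[:,:,::-1],140,160,140,140,4,'pics/s9.png')
E
```

```text
(no output)
```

View pics/w9.png

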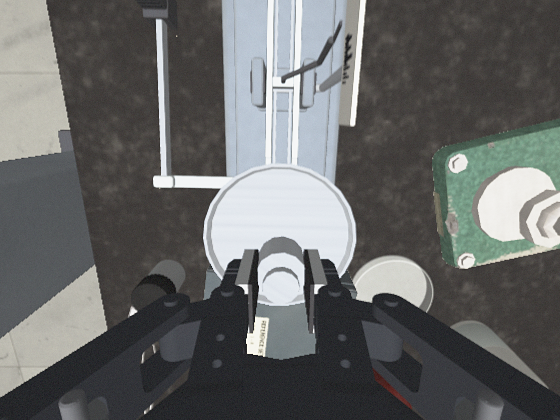

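View pics/d9.png

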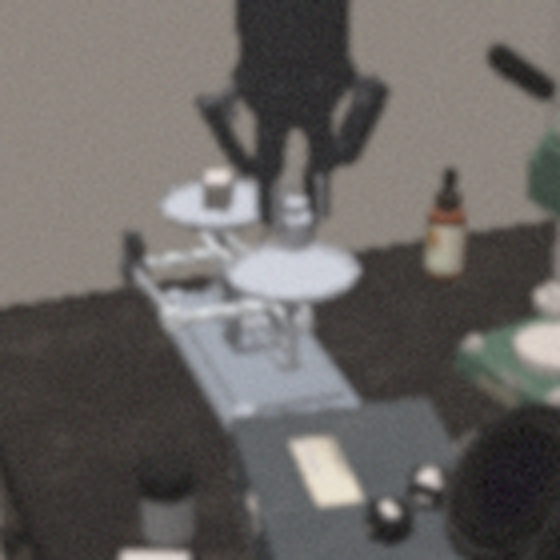

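View pics/s9.png

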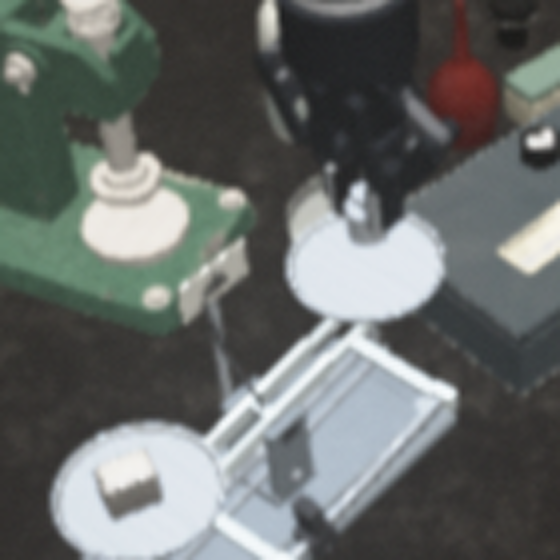

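```bash
python3 - <<'E'
from h import *
c=bot.calibration('wrist');c['camera_from_world']=np.load('w9.npy')
im=cv2.imread('pics/w9.png')
print(onz(c,280,165,.132),onz(c,204,231,.132),onz(c,355,231,.132))
# foot of weight: TCP-ish
print(proj(c,[.5495,.1445,.1535]), proj(c,[.5495,.1445,.1755]))
print('rider',onz(c,157,5,.12),'bar',onz(c,163,100,.09),onz(c,168,170,.09),'beam',onz(c,285,90,.09))
E
```

```text
[0.54879602 0.1908773  0.132     ] [0.50244005 0.15048494 0.132     ] [0.59454139 0.15073201 0.132     ]
[281.00240727 255.20184397] [280.906703   274.71467548]
rider [0.48294817 0.27450374 0.12      ] bar [0.47014059 0.22818565 0.09      ] [0.46869242 0.18104472 0.09      ] beam [0.55185571 0.23456236 0.09      ]
```

Request:
{"fn": "drive_tool", "kwargs": {"increments": "0 0 -0.012 0; 0 0 -0.008 0; 0 0 -0.004 0; 0 0 0 0; 0 0 0 0"}}

```text
t: 7.42
eef_pos: [0.5496, 0.1426, 0.1422]
tool_rot: [-0.0, 0.708, 0.707, -0.001]
contact_force: [0.3, 0.6, -0.3]
gripper_width: 0.258
```

```bash
python3 - <<'E'
from h import *
crop(bot.read_camera('side')[:,:,::-1],240,120,70,70,8,'pics/d10.png')
im=bot.read_camera('wrist')[:,:,::-1];cv2.imwrite('pics/w10.png',im)
E
```

```text
(no output)
```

View pics/d10.png

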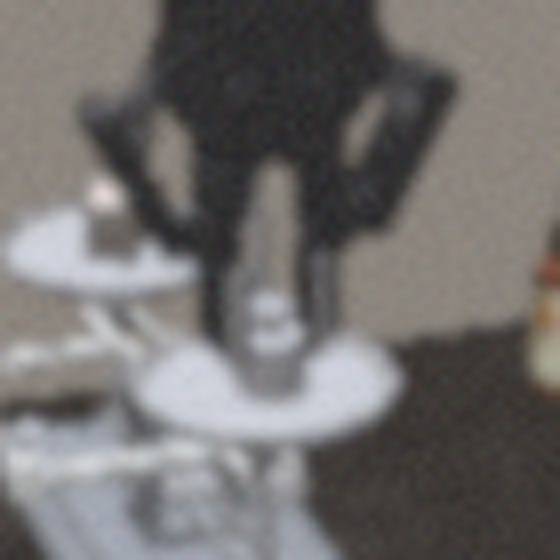

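View pics/w10.png

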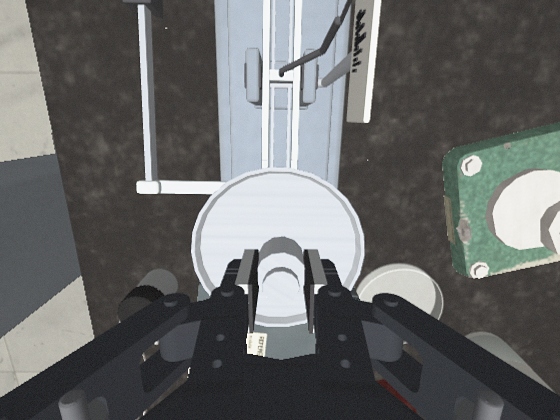

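Request:
{"fn": "drive_tool", "kwargs": {"increments": "0 0 -0.001 0; 0 0 0 0; 0 0 0 0"}}

```text
t: 7.77
eef_pos: [0.5501, 0.1431, 0.142]
tool_rot: [0.0, 0.707, 0.707, 0.0]
contact_force: [-0.1, 0.5, -0.5]
gripper_width: 0.268
```

Request:
{"fn": "drive_tool", "kwargs": {"increments": "0 0 0 0; 0 0 0 0; 0 0 0 0; 0 0 0 0; 0 0 0.01 0; 0 0 0.02 0; 0 0 0.03 0; 0 0 0.03 0;0 0 0 0", "grip": 0.5}}

```text
t: 8.52
eef_pos: [0.5534, 0.1441, 0.2388]
tool_rot: [0.002, 0.708, 0.707, 0.005]
contact_force: [1.2, 0.7, 0.9]
gripper_width: 0.501
```

```bash
python3 - <<'E'
from h import *
crop(bot.read_camera('side')[:,:,::-1],220,110,90,90,6,'pics/d11.png')
c=bot.calibration('wrist');np.save('w11.npy',c['camera_from_world'])
im=bot.read_camera('wrist')[:,:,::-1];cv2.imwrite('pics/w11.png',im)
crop(bot.read_camera('scene')[:,:,::-1],140,190,130,140,4,'pics/s11.png')
E
```

```text
(no output)
```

View pics/d11.png

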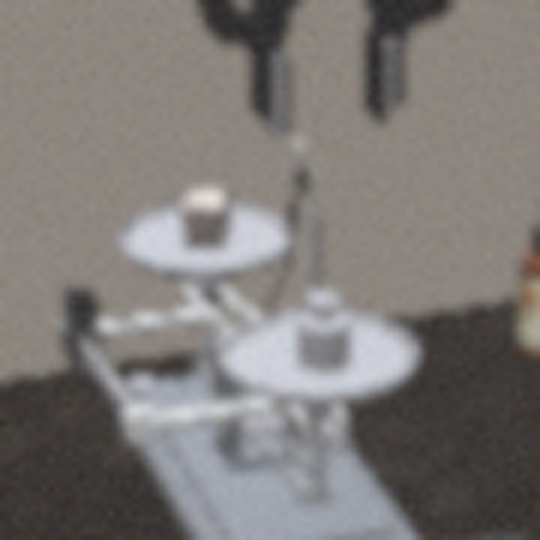

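View pics/w11.png

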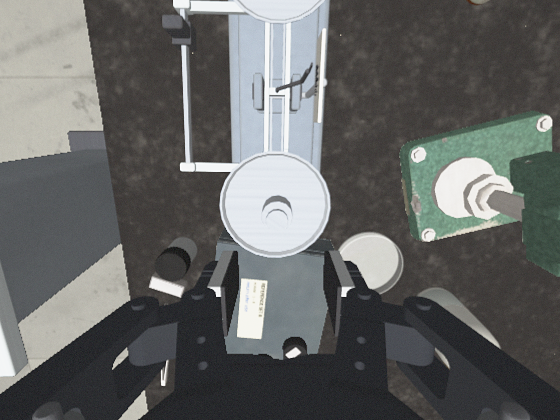

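View pics/s11.png

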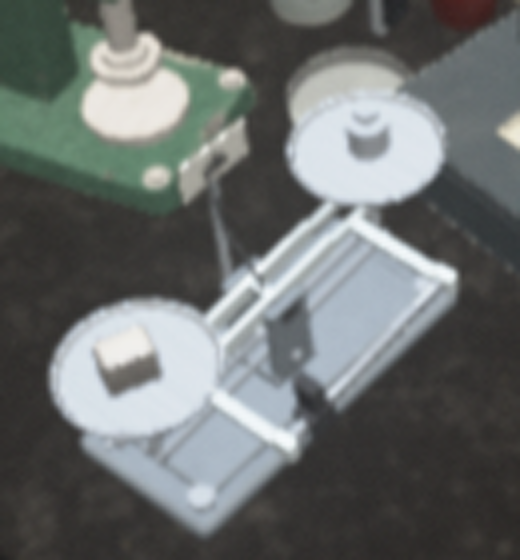

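Request:
{"fn": "drive_tool", "kwargs": {"increments": "-0.02 0.03 0 0; -0.02 0.03 0 0; -0.02 0.03 0 0; -0.022 0.03 0 0; 0 0.007 -0.02 0; 0 0 -0.02 0; 0 0 0 0; 0 0 0 0; 0 0 0 0; 0 0 0 0; 0 0 0 0; 0 0 0 0"}}

```text
t: 9.67
eef_pos: [0.4686, 0.2699, 0.1926]
tool_rot: [0.0, 0.708, 0.706, 0.001]
contact_force: [-0.5, 0.4, 0.2]
gripper_width: 0.5
```

```bash
python3 - <<'E'
from h import *
S=bot.calibration('scene');D=bot.calibration('side')
crop(bot.read_camera('side')[:,:,::-1],220,110,90,90,6,'pics/d12.png')
c=bot.calibration('wrist');np.save('w12.npy',c['camera_from_world'])
im=bot.read_camera('wrist')[:,:,::-1];cv2.imwrite('pics/w12.png',im)
crop(bot.read_camera('scene')[:,:,::-1],140,190,130,140,4,'pics/s12.png')
print(proj(c,[.471,.287,.113]),proj(c,[.471,.287,.105]))
E
```

```text
[283.73255954 196.45436098] [283.63005739 193.93681215]
```

View pics/w12.png

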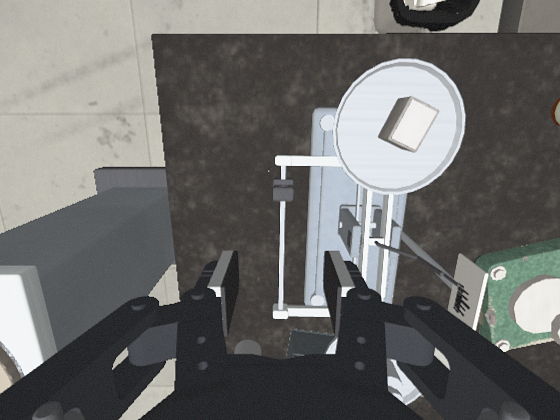

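View pics/s12.png

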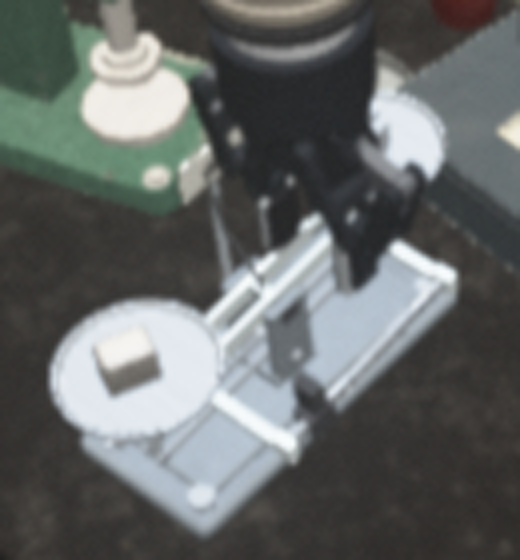

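View pics/d12.png

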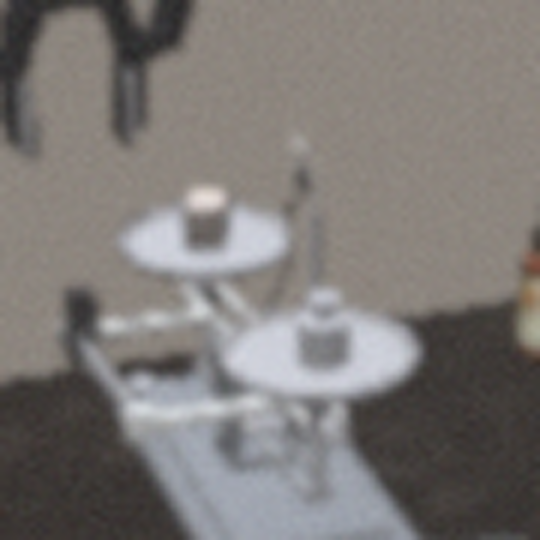

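```bash
python3 - <<'E'
from h import *
im=cv2.imread('pics/w12.png');crop(im,250,140,70,190,4,'pics/w12c.png')
E
```

```text
(no output)
```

View pics/w12c.png

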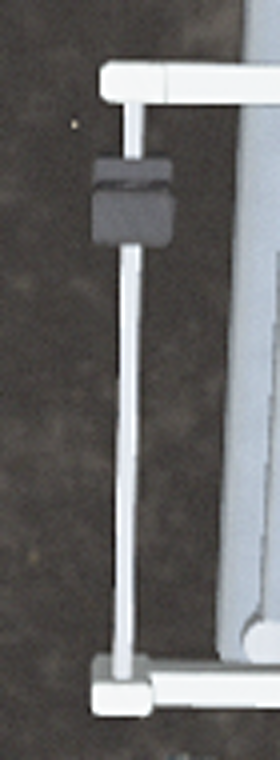

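Request:
{"fn": "drive_tool", "kwargs": {"increments": "0.0024 0.019 -0.02 0; 0 0 -0.03 0; 0 0 -0.025 0; 0 0 -0.01 0; 0 0 -0.005 0; 0 0 0 0; 0 0 0 0"}}

```text
t: 10.4
eef_pos: [0.4711, 0.2893, 0.1028]
tool_rot: [0.0, 0.708, 0.707, 0.001]
contact_force: [-0.2, 0.3, -0.1]
gripper_width: 0.502
```

```bash
python3 - <<'E'
from h import *
im=bot.read_camera('wrist')[:,:,::-1];cv2.imwrite('pics/w13.png',im)
crop(bot.read_camera('scene')[:,:,::-1],160,190,110,110,5,'pics/s13.png')
E
```

```text
(no output)
```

View pics/w13.png

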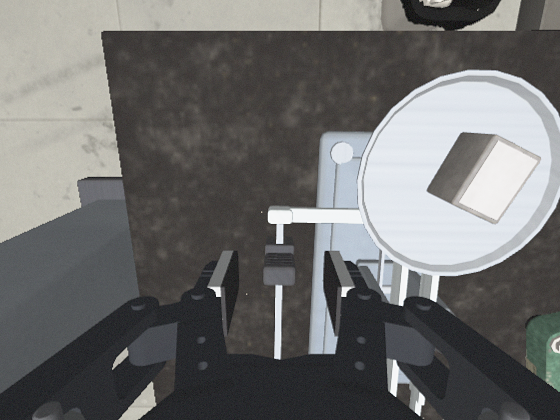

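View pics/s13.png

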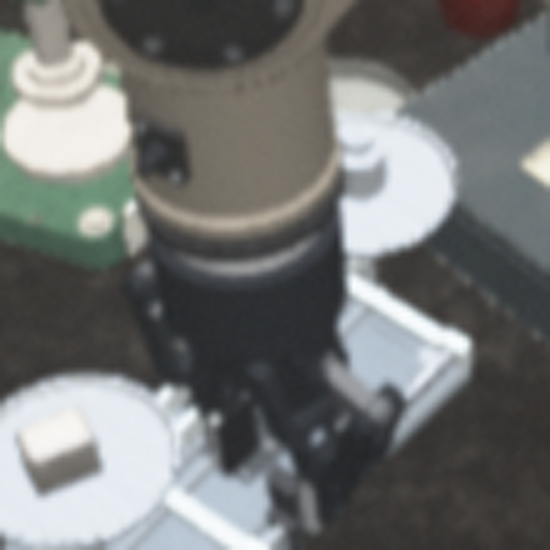

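Request:
{"fn": "drive_tool", "kwargs": {"increments": "0 0 0 0; 0 0 0 0; 0 0 0 0; 0 0 0 0; 0 0 0 0; 0 0 0 0", "grip": 0.1, "squeeze": 20}}

```text
t: 11.0
eef_pos: [0.4704, 0.2893, 0.102]
tool_rot: [-0.0, 0.707, 0.707, 0.0]
contact_force: [-1.6, 0.7, 2.0]
gripper_width: 0.174
```

Request:
{"fn": "drive_tool", "kwargs": {"increments": "0 -0.005 0 0; 0 -0.008 0 0; 0 -0.008 0 0; -0.001 -0.008 0 0; 0 -0.008 0 0; 0 -0.008 0 0; 0 0 0 0; 0 0 0 0; 0 0 0 0"}}

```text
t: 11.75
eef_pos: [0.4698, 0.2481, 0.1062]
tool_rot: [-0.001, 0.707, 0.707, 0.003]
contact_force: [-12.4, 4.3, 35.7]
gripper_width: 0.176
```

Request:
{"fn": "drive_tool", "kwargs": {"increments": "0 0 0 0; 0 0 0 0; 0 0 0 0; 0 0 0 0; 0 0 0.03 0; 0 0 0.03 0; 0 0 0.03 0; 0 -0.02 0.03 0; 0 -0.02 0.02 0; 0 -0.03 0 0; 0 -0.03 0 0;0 0 0 0", "grip": 0.5}}

```text
t: 12.75
eef_pos: [0.4697, 0.1369, 0.2416]
tool_rot: [0.001, 0.71, 0.704, -0.001]
contact_force: [0.1, 0.2, -0.9]
gripper_width: 0.498
```

Request:
{"fn": "drive_tool", "kwargs": {"increments": "0 0 0 0; 0 0 0 0; 0 0 0 0; 0 0 0 0; 0 0 0 0; 0 0 0 0; 0 0 0 0; 0 0 0 0; 0 0 0 0; 0 0 0 0; 0 0 0 0;0 0 0 0"}}

```text
t: 13.75
eef_pos: [0.4694, 0.144, 0.2418]
tool_rot: [0.0, 0.707, 0.707, 0.0]
contact_force: [-0.3, -0.1, 0.8]
gripper_width: 0.498
```

```bash
python3 - <<'E'
from h import *
c=bot.calibration('wrist');np.save('w14.npy',c['camera_from_world'])
im=bot.read_camera('wrist')[:,:,::-1];cv2.imwrite('pics/w14.png',im)
crop(bot.read_camera('scene')[:,:,::-1],140,190,130,140,4,'pics/s14.png')
crop(bot.read_camera('side')[:,:,::-1],220,110,90,90,6,'pics/d14.png')
E
```

```text
(no output)
```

View pics/w14.png

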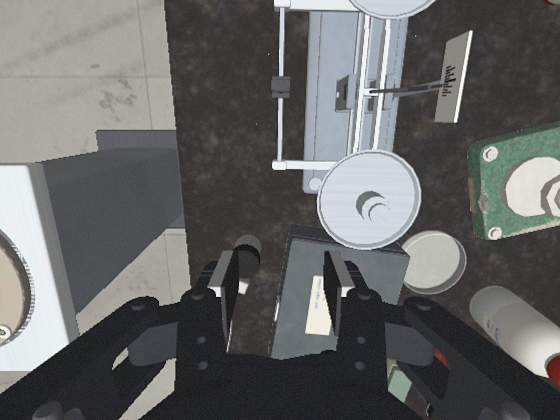

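View pics/s14.png

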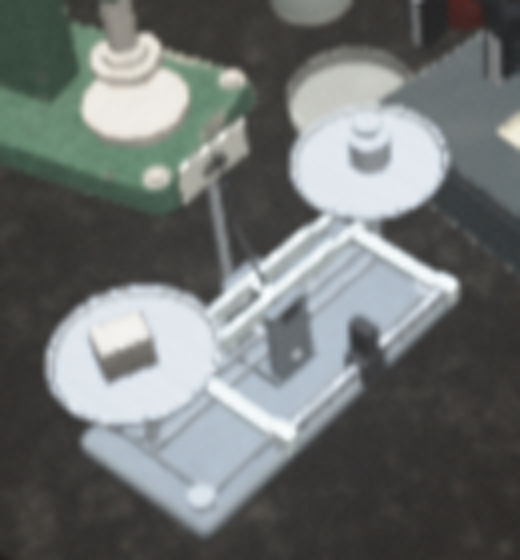

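View pics/d14.png

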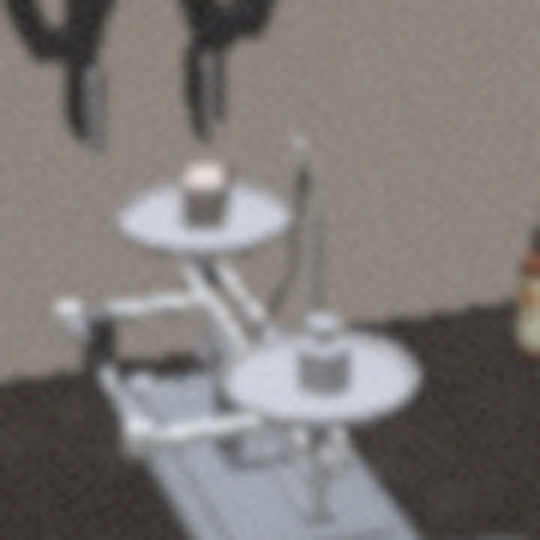

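```bash
python3 - <<'E'
from h import *
im=cv2.imread('pics/w14.png');crop(im,350,20,135,110,5,'pics/w14c.png')
E
```

```text
(no output)
```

View pics/w14c.png

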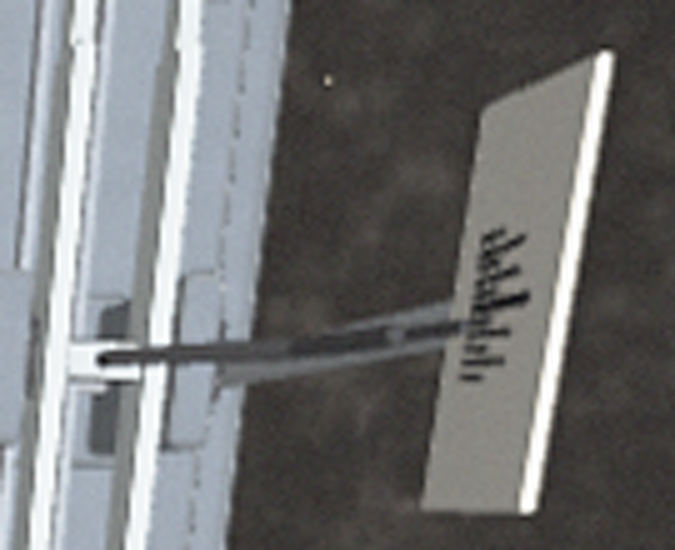

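```bash
python3 - <<'E'
from h import *
c=bot.calibration('wrist');c['camera_from_world']=np.load('w14.npy')
f=lambda p,z:onz(c,350+p[0]/5,20+p[1]/5,z)
a,b=f((610,52),.191),f((530,512),.191);print(a,b,(a+b)/2,np.linalg.norm(a-b))
a2,b2=f((485,110),.165),f((425,510),.165);print(a2,b2,(a2+b2)/2)
print('long',f((512,300),.178))
print('tip',f((468,326),.18),'root',f((105,357),.09))
# pans
for p in((392-0,0),):pass
S=bot.calibration('scene');D=bot.calibration('side')
print('R',tri(S,(140+369/4,190+160/4),D,(220+325/6,110+373/6)),'L',tri(S,(140+132/4,190+353/4),D,(220+205/6,110+218/6)))
g=lambda p,z:onz(c,p[0],p[1],z)
print('fin', g((281,90),.12))
E
```

```text
[0.57691483 0.2639362  0.191     ] [0.57586299 0.21430629 0.191     ] [0.57638891 0.23912124 0.191     ] 0.049641046928252046
[0.57638806 0.26365821 0.165     ] [0.57561693 0.21426918 0.165     ] [0.5760025  0.23896369 0.165     ]
long [0.57667247 0.23958787 0.178     ]
tip [0.57065418 0.23637976 0.18      ] root [0.55061383 0.23991463 0.09      ]
R (array([0.55097391, 0.14290989, 0.11447212]), np.float64(0.007018124793475043)) L (array([0.55453357, 0.33383755, 0.11784717]), np.float64(0.002032187995650327))
fin [0.46990169 0.23866999 0.12      ]
```

Request:
{"fn": "drive_tool", "kwargs": {"increments": "0 0.03 0 0; 0 0.03 0 0; 0.0005 0.03 -0.01 0; 0 0.01 -0.03 0; 0 0 -0.03 0; 0 0 -0.03 0; 0 0 -0.02 0; 0 0 -0.01 0; 0 0 0 0; 0 0 0 0", "grip": 0.45}}

```text
t: 14.73
eef_pos: [0.4702, 0.2441, 0.1122]
tool_rot: [-0.0, 0.708, 0.707, 0.0]
contact_force: [0.7, 0.9, 0.1]
gripper_width: 0.449
```

```bash
python3 - <<'E'
from h import *
im=bot.read_camera('wrist')[:,:,::-1];cv2.imwrite('pics/w15.png',im)
E
```

```text
(no output)
```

View pics/w15.png

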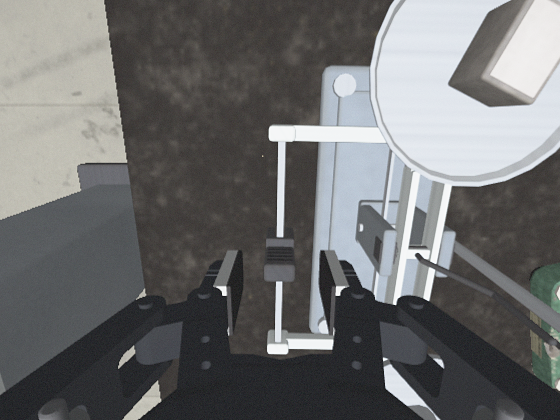

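Request:
{"fn": "drive_tool", "kwargs": {"increments": "0 0 -0.003 0; 0 0 0 0; 0 0 0 0; 0 0 0 0; 0 0 0 0; 0 0 0 0; 0 0 0 0", "grip": 0.1, "squeeze": 20}}

```text
t: 15.37
eef_pos: [0.4695, 0.2445, 0.1099]
tool_rot: [-0.0, 0.707, 0.707, 0.0]
contact_force: [-4.6, 0.3, 6.0]
gripper_width: 0.173
```

Request:
{"fn": "drive_tool", "kwargs": {"increments": "0 0.002 0 0; 0 0.002 0 0; 0 0.003 0 0; 0 0 0 0; 0 0 0 0; 0 0 0 0"}}

```text
t: 15.87
eef_pos: [0.4697, 0.2517, 0.1098]
tool_rot: [-0.0, 0.707, 0.707, 0.0]
contact_force: [-4.7, -0.4, 7.0]
gripper_width: 0.172
```

Request:
{"fn": "drive_tool", "kwargs": {"increments": "0 0 0 0; 0 0 0 0; 0 0 0 0; 0 0 0 0; 0 0 0.03 0; 0 0 0.03 0; 0 0 0.03 0; 0 -0.02 0.03 0; 0 -0.03 0.01 0; 0 -0.03 0 0; 0 -0.03 0 0;0 0 0 0", "grip": 0.5}}

```text
t: 16.87
eef_pos: [0.4703, 0.1342, 0.239]
tool_rot: [0.001, 0.71, 0.704, -0.001]
contact_force: [0.5, -0.2, 0.2]
gripper_width: 0.505
```

Request:
{"fn": "drive_tool", "kwargs": {"increments": "0 0 0 0; 0 0 0 0; 0 0 0 0; 0 0 0 0; 0 0 0 0; 0 0 0 0; 0 0 0 0; 0 0 0 0; 0 0 0 0; 0 0 0 0; 0 0 0 0;0 0 0 0"}}

```text
t: 17.87
eef_pos: [0.4699, 0.141, 0.2388]
tool_rot: [0.0, 0.708, 0.707, 0.0]
contact_force: [0.5, 0.3, 0.5]
gripper_width: 0.5
```

Request:
{"fn": "drive_tool", "kwargs": {"increments": "0 0 0 0; 0 0 0 0; 0 0 0 0; 0 0 0 0; 0 0 0 0; 0 0 0 0; 0 0 0 0; 0 0 0 0; 0 0 0 0; 0 0 0 0; 0 0 0 0;0 0 0 0"}}

```text
t: 18.87
eef_pos: [0.4699, 0.141, 0.2388]
tool_rot: [-0.0, 0.707, 0.707, 0.0]
contact_force: [-0.6, -0.2, 0.1]
gripper_width: 0.499
```

```bash
python3 - <<'E'
from h import *
c=bot.calibration('wrist');np.save('w16.npy',c['camera_from_world'])
im=bot.read_camera('wrist')[:,:,::-1];cv2.imwrite('pics/w16.png',im)
crop(im,340,20,135,110,5,'pics/w16c.png')
crop(bot.read_camera('scene')[:,:,::-1],140,190,130,140,4,'pics/s16.png')
crop(bot.read_camera('side')[:,:,::-1],220,110,90,90,6,'pics/d16.png')
E
```

```text
(no output)
```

View pics/w16.png

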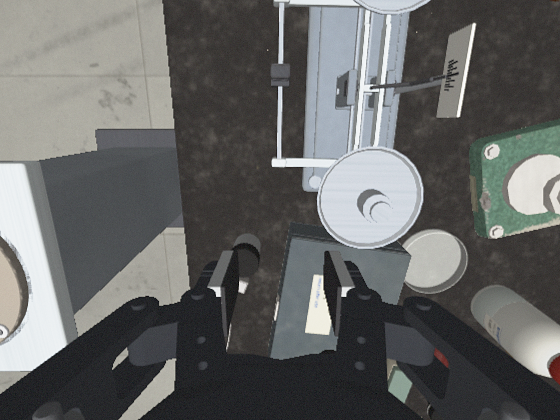

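View pics/w16c.png

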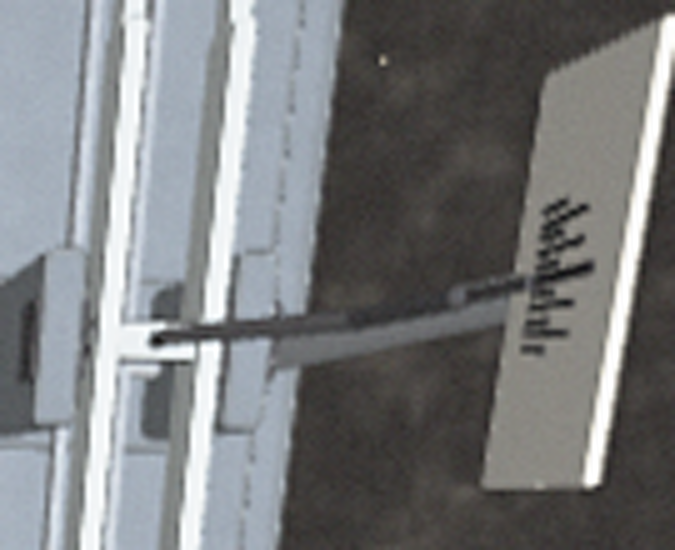

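View pics/s16.png

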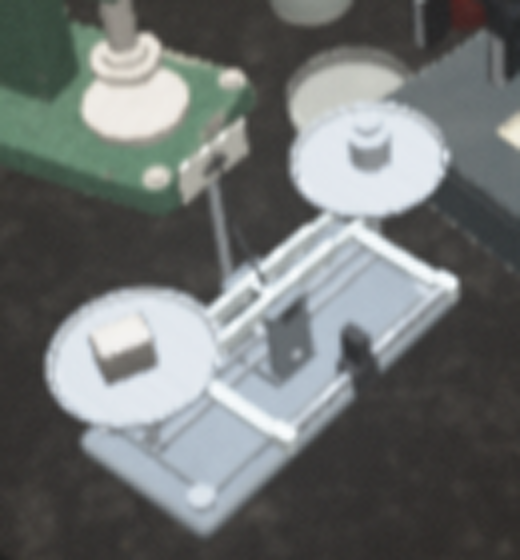

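View pics/d16.png

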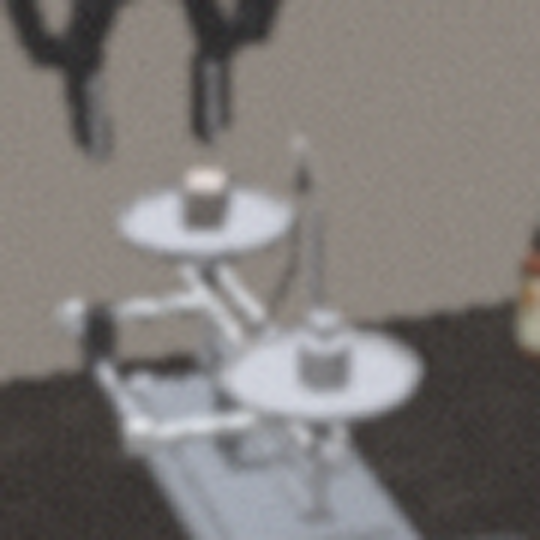

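```bash
python3 - <<'E'
from h import *
c=bot.calibration('wrist');c['camera_from_world']=np.load('w16.npy')
f=lambda p,z:onz(c,340+p[0]/5,20+p[1]/5,z)
a,b=f((670,15),.191),f((593,488),.191);print(a,b,(a+b)/2,np.linalg.norm(a-b))
for p in((525,283),(535,281)):print('tip',f(p,.18))
print('mark',f((570,272),.178),'root',f((158,340),.09))
S=bot.calibration('scene');D=bot.calibration('side')
print('R',tri(S,(140+369/4,190+159/4),D,(220+325/6,110+369/6)),'L',tri(S,(140+132/4,190+356/4),D,(220+205/6,110+219/6)))
R=c['camera_from_world']
for z in (.116,): print(onz(c,371,198,.121))
E
```

```text
[0.57619487 0.26383931 0.191     ] [0.57580102 0.21411291 0.191     ] [0.57599794 0.23897611 0.191     ] 0.04972795248432183
tip [0.5697788  0.23797515 0.18      ]
tip [0.57095698 0.23819844 0.18      ]
mark [0.57607604 0.23945512 0.178     ] root [0.55056584 0.23951992 0.09      ]
R (array([0.55081729, 0.14330551, 0.11616299]), np.float64(0.00774890081045594)) L (array([0.55439154, 0.33462219, 0.11667603]), np.float64(0.002918904019161498))
[0.54890546 0.14704063 0.121     ]
```

```bash
python3 - <<'E'
from h import *
im=bot.read_camera('scene')[:,:,::-1];crop(im,250,160,130,120,5,'pics/s17.png')
w=bot.read_camera('wrist')[:,:,::-1]
a=cv2.imread('pics/w16.png');print(np.abs(w[20:130,340:475].astype(int)-a[20:130,340:475]).mean())
E
```

```text
2.2842648709315374
```

View pics/s17.png

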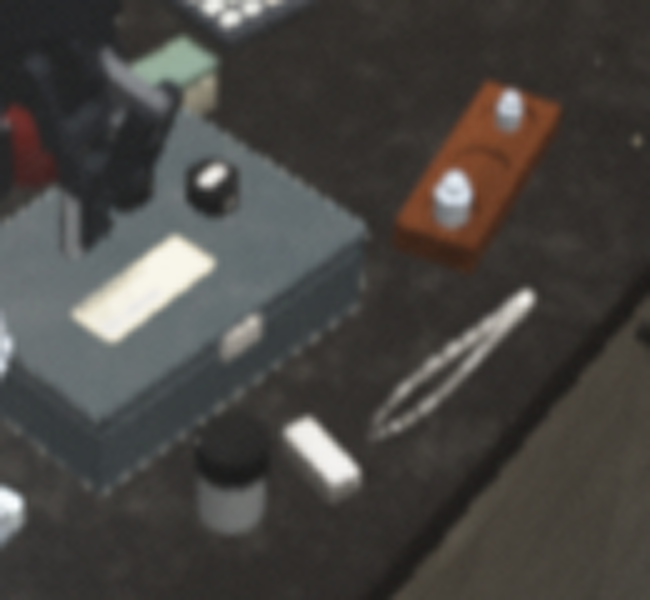

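Both small weights, the canister and the bar are where they were. The beam is still and near the centre mark.

```bash
python3 -c "
from station import bot
print(bot.hand_in())"
```

```text
the job is handed in; nothing more can be done
None
```

The 100 g weight now stands upright near the centre of the right pan. I slid the rider about 45 mm right, then about 7 mm back left, and the beam came to rest close to level. I handed the job in at about 19 s.

**Last checks:**
- **Beam:** the pointer tip read about 1 mm right of centre, roughly -0.01 rad against the 0.035 rad limit. The pan heights agreed within about 1 mm, giving about -0.003 rad. Those two readings differ slightly. A comparison of two late pictures showed no visible movement.
- **Everything else:** the coupon is still on the left pan. The 50 g and 20 g weights, the canister and the iron bar looked unmoved, and the gripper was clear of everything.

**What went wrong or disagreed:**
- **Grasp height:** the fingertips seemed to be about level with the reported tool position, not 22 mm ahead of it. My first two attempts to close on the weight were therefore too high; the first shut above the knob. I lowered the gripper using the pictures, and the weight did not move in the meantime.
- **Rider push:** while I held the rider for the long slide, the tool force reached about 36 N upward at one reading. The second slide read about 7 N.

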